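# Stand two fallen encoder brackets back on their feet

## Robot

A 6-joint arm with a two-finger parallel gripper is mounted at the origin on a cart in front of the work surface, level with it; the furniture and walls round the work are solid. World frame = base frame: x ahead of the robot, y to its left, z up, the work surface at z = 0. Lengths are in m, angles in rad, forces in N, time in s.
With the tool pointing down it reaches from about 0.4 to 0.925 m from the base axis. Payload 3.4 kg.
Tool frame: the origin (TCP) lies on the centre line of the jaws, within the pads' length; the fingertips stand arm.tip_extent ahead of it and the grasp point (between the pads) lies 2 mm behind it (arm.tip_extent is the distance from the TCP to the fingertips, in m); z points along the fingers, y is the line along which they close (so a half turn about z gives the same grasp; the last joint's range is limited). The gripper opens to 85 mm and grips with 20 to 120 N. Pads are 22 mm wide; open, the fingers measure 114 mm over their backs; the gripper's body (76 mm by 85 mm) begins 54 mm behind the grasp point. The pads swing forward as they close: fully open they stand 13 mm farther back than shut.
Start: joints at [1.056, 0.307, 1.506, -0, 1.328, -0.073], TCP at [0.245, 0.52, 0.248] pointing down, gripper open.
Joint ranges: [-3.12, 3.12], [-1.05, 2.28], [0.14, 2.33], [-1.42, 4.57], [0.1, 2.73], [-2.68, 2.68]. Speed limits (rad/s): [2.57, 2.57, 3.14, 3.14, 3.14, 3.14].

## Interface

Orientations are given as a unit quaternion [x, y, z, w].
In Python, from bench import arm, cams gives the robot as it stands (arm), with the cameras (cams).
- The arm moves only by the tool inch_along, called after "Call:" in YAML: its name, and indented under it one key for each argument. Schema: {"type":"object","properties":{"rows":{"type":"string"},"force":{"type":"number"},"only":{"type":"string"},"quiet":{"type":"boolean"},"lines":{"type":"string"}},"required":["rows"],"additionalProperties":false}. rows is a string of 1 to 5 rows, parted by a bar, with the numbers parted by spaces; each row has 7 numbers: the finger opening in m, then dx, dy, dz in normalised numbers (1 is 300 mm), then a rotation vector rx, ry, rz in a scale on which 1.0 is 2 pi rad; each row is the pose to reach, as a shift and turn from the pose commanded when the call began, along the tool's axes at that moment; what a row does not reach only later rows make up. A row lasts 1/12 s, in which the tool goes at most 0.0417 m and 0.125 rad, less where a joint would pass 70% of its speed; a pose out of reach is approached as far as the arm can. The fingers move at their own pace and stop on an object; force is the grip in N (left out, the last holds). Time passes only in rows, so rows that do not move let the fingers close. The tool returns the time, the measured TCP pose, the force, the opening and the grip force at its end. only (a regular expression) keeps the lines of the reply that match it, lines (a string "A,B") keeps lines A to B, and quiet returns only ok. No shift or turn number may pass 1 either way. Input that does not fit is refused with a message, and nothing moves.
- arm.observe(): the state, without advancing time (a new reading comes with each control period).
- cams.capture(name): name is "side" or "top" or "wrist"; returns (picture, depth): 384x512x3 uint8, red, green, blue; 384x512 float32, m along the optical axis (not along the pixel's ray), 0 where there is no reading.
- cams.get_calibration(name): a dict with "fx", "fy", "cx", "cy" (pixels), "position" and "orientation" of the camera in the world; the wrist camera has in their place "T_tool_cam" (4x4, takes a point from camera to tool coordinates, whose origin is the TCP and whose axes are the flange's). Camera axes: x right, y down, z forward; pixel columns grow to the right and rows downward; lengths in m; the calibration is good to about 2 mm. The wrist camera is an equidistant fisheye: a pixel r from the principal point sees the ray r / f radians off the axis. A picture is of the moment at which its call begins: read the wrist's pose just before it. get_calibration takes no time and is no camera call.
- arm.close_job(): hands the job in; it is judged then, once.
The state is a dict: "clock": time; "joint_pos": joint angles; "joint_vel": joint speeds; "joint_torque": joint torques, N m; "position": TCP position; "eef_rot": TCP orientation; "force": force on the tool from outside, world axes, zero at the start; "ft_torque": the same for the moment, N m; "opening": finger opening in m; "finger_force": force on a finger pad.
Only numpy, scipy, OpenCV 4.12 (cv2) and the standard library are available. Lean on these libraries where they do the work, as an engineer would, in place of code of your own. Each camera call takes 0.05 s, during which the arm holds its last target. There are 200 camera calls.

## Task

The red and the blue encoder bracket have fallen over on the bench. Tip each one back up, just by pushing on it with the fingertips, so that it stands on its long foot with the holed plate upright, about where it was. Do not pinch, lift or carry the brackets, push without great force, and leave the flux bottle, the solder reel and the relay undisturbed.

Things in the scene. Friction and masses are not known exactly. Their poses are not given: they have to be found in the camera images.
- red_bracket: red painted bracket, 0.25 to 0.5 kg: foot 100 x 70 x 8 mm, joined on a short edge at a right angle to a plate 70 mm high, 70 wide, 8 thick with a 30 mm hole. Origin: middle of the outer corner edge (heel). Standing: z up along the plate, foot along -x from the heel, y along the heel. Small webs in the inner corner reach 33 mm along foot and plate; the middle 56 mm of the width is free
- red_foot (a point): middle of the foot's free edge, 100 mm from the heel, on the foot's inner face (8 mm from its underside). It starts fallen: the plate flat on the bench on its outer face, reaching 70 mm along the body's z (now level), the foot on edge, straight up, so this point is 100 mm high
- red_plate (a point): middle of the plate's free edge, outer face, 70 mm from the heel. The bracket stands up when the foot's free edge goes over away from this point, by 90 degrees about the heel; past about 25 degrees it drops onto its foot by itself. Friction on the bench about 0.5 to 0.7
- blue_bracket: blue painted bracket, 0.25 to 0.5 kg: foot 100 x 70 x 8 mm, joined on a short edge at a right angle to a plate 70 mm high, 70 wide, 8 thick with a 30 mm hole. Origin: middle of the outer corner edge (heel). Standing: z up along the plate, foot along -x from the heel, y along the heel. Small webs in the inner corner reach 33 mm along foot and plate; the middle 56 mm of the width is free
- blue_foot (a point): middle of the foot's free edge, 100 mm from the heel, on the foot's inner face (8 mm from its underside). It starts fallen: the plate flat on the bench on its outer face, reaching 70 mm along the body's z (now level), the foot on edge, straight up, so this point is 100 mm high
- blue_plate (a point): middle of the plate's free edge, outer face, 70 mm from the heel. The bracket stands up when the foot's free edge goes over away from this point, by 90 degrees about the heel; past about 25 degrees it drops onto its foot by itself. Friction on the bench about 0.5 to 0.7
- flux_bottle: white plastic bottle with a blue cap, 44 mm across, 84 mm high, standing; origin at the centre of its underside. Bystander
- solder_reel: reel of solder with blue flanges, 59 mm across, 41 mm high, standing on a flange; origin at the centre of its underside. Bystander
- relay: clear-cased plug-in relay with a dark base, 36 x 28 x 48 mm high, standing; origin at the centre of its underside. Bystander

How it is judged:
By the outcome, as a careful person would: the job done as asked, in the order asked, and still so for the second after the job is handed in, with the robot touching nothing.
It also fails if it takes over 45 s, if anything falls off the work surface, if the arm or the gripper's body presses on something with over 40 N, if the wrist force passes 120 N, or if a joint passes its speed limit or range.

## Working session

There is one attempt and no reset: what is moved stays moved. The work goes in short steps, Python scripts to look and compute and a tool call to move; the robot and the scene stay as the last step left them, time stands still between calls to the robot, and variables do not carry over. Pictures are saved under pics/ and viewed, at most 10 in all, crops included, and the job is handed in when it is done.

```bash
ls; mkdir -p pics; python3 - <<'E'
from bench import arm, cams
import cv2,numpy as np
print(arm.observe(), arm.tip_extent)
for n in("top","side"):
    p,d=cams.capture(n); cv2.imwrite(f"pics/{n}0.png",p[:,:,::-1]); np.savez(f"{n}0.npz",p=p,d=d); print(n,cams.get_calibration(n))
E
```

```text
bench.py
pics
{'clock': 0.0, 'joint_pos': array([ 1.05649287e+00,  3.07550879e-01,  1.50769474e+00, -2.35636024e-05,
        1.32843747e+00, -7.35338540e-02]), 'joint_vel': array([ 0.00135724,  0.00014633,  0.00029364,  0.00036424,  0.00087615,
       -0.00203503]), 'joint_torque': array([ 6.51163646e-04, -4.57552242e+01, -2.51921439e+01,  2.63109414e-04,
        1.34527049e-02, -1.13706275e-05]), 'position': array([0.24502199, 0.51941845, 0.24738566]), 'eef_rot': array([ 2.18602244e-01,  9.75813490e-01, -1.00370745e-03, -2.91860769e-04]), 'force': array([-0.07460544,  0.12080939, -0.87448552]), 'ft_torque': array([-0.00753939,  0.04835448, -0.0359114 ]), 'finger_force': 0.0, 'opening': 0.0854357688829576} 0.017
top {'fx': 480.04055688952377, 'fy': 480.04055688952377, 'cx': 254.78974808545217, 'cy': 184.9046867496019, 'position': array([0.56060656, 0.06699134, 1.42995631]), 'orientation': array([-0.70002411,  0.71271307, -0.037283  ,  0.0248255 ])}
side {'fx': 374.90861443506816, 'fy': 374.90861443506816, 'cx': 260.0406412016309, 'cy': 195.28313895531383, 'position': array([0.68191871, 0.83549917, 0.46611457]), 'orientation': array([ 0.01541387,  0.84918917, -0.52786192, -0.00139752])}
```

View pics/top0.png

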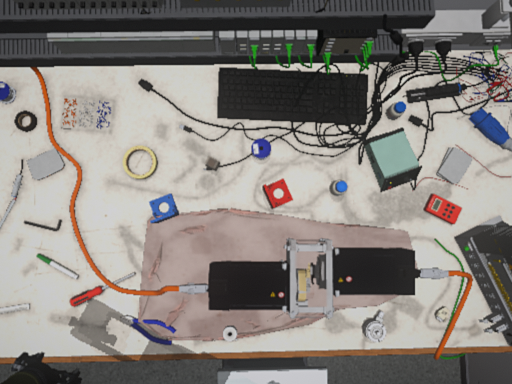

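View pics/side0.png

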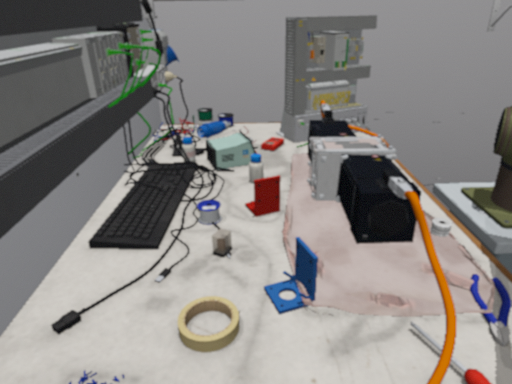

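```bash
cat > h.py <<'E'
import numpy as np,cv2
from scipy.spatial.transform import Rotation as R
from bench import arm, cams
def cloud(n,d):
    c=cams.get_calibration(n); v,u=np.mgrid[:384,:512]
    P=np.dstack([(u-c['cx'])/c['fx']*d,(v-c['cy'])/c['fy']*d,d])
    return P@R.from_quat(c['orientation']).as_matrix().T+c['position']
def masks(p):
    h=cv2.cvtColor(p,cv2.COLOR_RGB2HSV).astype(int); H,S,V=h[...,0],h[...,1],h[...,2]
    return {'red':((H<8)|(H>172))&(S>150)&(V>70),'blue':(H>98)&(H<122)&(S>140)&(V>60)}
def zone(P,c,r=.09): return np.hypot(P[...,0]-c[0],P[...,1]-c[1])<r
E
python3 - <<'E'
from h import *
T=np.load('top0.npz');S=np.load('side0.npz')
Pt,Ps=cloud('top',T['d']),cloud('side',S['d'])
for n,px in(('reel',(261,149)),('bottle',(340,187)),('relay',(212,163)),('box',(240,270)),('box2',(240,300)),('boxR',(360,260)),('boxtoprow',(240,264)),('mount',(310,245)),('mat',(200,230))): print(n,Pt[px[1],px[0]].round(3))
np.set_printoptions(suppress=True,precision=3)
for k,c in(('red',(278,193)),('blue',(163,207))):
    c0=Pt[c[1],c[0]]
    for nm,P,p in(('top',Pt,T['p']),('side',Ps,S['p'])):
        m=masks(p)[k]&zone(P,c0); Q=P[m]; print(k,nm,len(Q))
        lo=Q[Q[:,2]<.02]; hi=Q[Q[:,2]>(.085)]; md=Q[(Q[:,2]>.03)]
        for t,q in(('low',lo),('mid',md),('hi',hi)):
            if len(q)>8:
                b=cv2.minAreaRect(q[:,:2].astype(np.float32)*1000); print(t,len(q),'mean',q.mean(0),'z',q[:,2].min(),q[:,2].max(),'rect',cv2.boxPoints(b).round(0).tolist())
E
python3 - <<'E'
import cv2
a=cv2.imread('pics/top0.png')[130:260,130:370]; b=cv2.imread('pics/side0.png')[140:320,160:340]
a=cv2.resize(a,None,fx=3.3,fy=3.3,interpolation=2); cv2.imwrite('pics/crop.png',a)
E
```

```text
reel [0.788 0.021 0.041]
bottle [ 0.669 -0.198  0.085]
relay [0.747 0.164 0.052]
box [0.447 0.087 0.135]
box2 [0.369 0.088 0.138]
boxR [ 0.468 -0.235  0.137]
boxtoprow [0.463 0.087 0.134]
mount [ 0.51  -0.101  0.14 ]
mat [0.555 0.204 0.016]
red top 374
low 289 mean [ 0.663 -0.033  0.008] z 4.18891480029604e-05 0.01729530986564498 rect [[621.0, -19.0], [642.0, -70.0], [703.0, -44.0], [682.0, 6.0]]
mid 73 mean [0.647 0.002 0.096] z 0.03081453625052122 0.10633756399247885 rect [[615.0, -6.0], [628.0, -35.0], [688.0, -8.0], [675.0, 21.0]]
hi 69 mean [0.647 0.003 0.1  ] z 0.09355897389572387 0.10633756399247885 rect [[615.0, -6.0], [618.0, -13.0], [679.0, 12.0], [676.0, 19.0]]
red side 872
low 148 mean [ 0.661 -0.002  0.013] z 0.0071420711887715815 0.019913242669512388 rect [[618.0, -5.0], [645.0, -65.0], [704.0, -39.0], [676.0, 22.0]]
mid 627 mean [0.648 0.006 0.067] z 0.030107765567429 0.10193225777804582 rect [[616.0, 5.0], [624.0, -26.0], [685.0, -9.0], [677.0, 21.0]]
hi 160 mean [0.649 0.007 0.094] z 0.08506326451528301 0.10193225777804582 rect [[617.0, 0.0], [620.0, -9.0], [680.0, 1
[... 220 characters left out ...]
1178298432328777 0.10480099256835329 rect [[578.0, 329.0], [602.0, 267.0], [632.0, 279.0], [607.0, 340.0]]
hi 65 mean [0.595 0.296 0.098] z 0.08817690995698357 0.10480099256835329 rect [[578.0, 328.0], [602.0, 267.0], [610.0, 270.0], [585.0, 332.0]]
blue side 1421
low 654 mean [0.629 0.314 0.009] z 0.004160983370749327 0.01998871832327309 rect [[582.0, 334.0], [605.0, 269.0], [666.0, 291.0], [642.0, 356.0]]
mid 684 mean [0.593 0.307 0.069] z 0.030216491452837224 0.10258432082540608 rect [[578.0, 272.0], [606.0, 271.0], [609.0, 339.0], [581.0, 340.0]]
hi 204 mean [0.593 0.306 0.095] z 0.08511996138042471 0.10258432082540608 rect [[579.0, 333.0], [602.0, 271.0], [607.0, 272.0], [584.0, 334.0]]
```

View pics/crop.png

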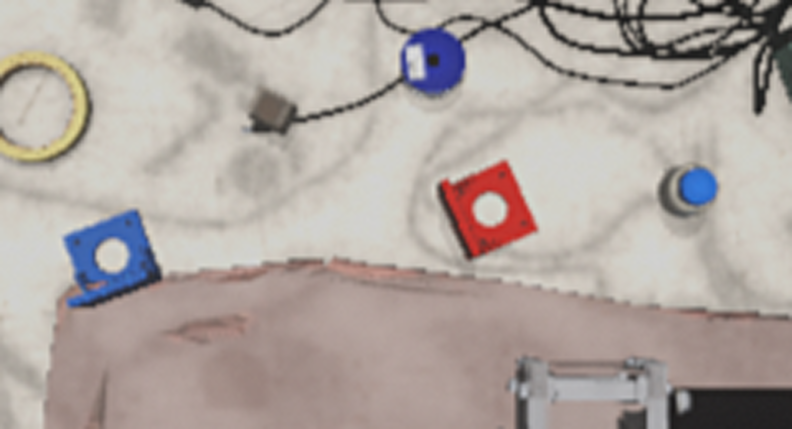

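The crop shows the blue foot on edge along the lower (robot-side) edge at about (120,285). The red foot is on edge on the left side at about (458,225). Red therefore has to fall towards (-.39,+.92) and blue towards (-.93,-.37). I'll do red first, and check the mat height at blue's landing spot.

Careful with the scale: shifts go in shares of 300 mm and turns go in shares of 2 pi rad. That gives: -0.185 m is -0.6167, -0.037 m is -0.1233, 0.6 rad is 0.0955.

```bash
cat >> h.py <<'E'
def go(t,yaw_x=None):
    s=arm.observe(); M=R.from_quat(s['eef_rot']); d=M.inv().apply(np.array(t)-s['position'])
    x=M.as_matrix()[:,0]; y=np.degrees(np.arctan2(x[1],x[0]))
    print('t',s['clock'],'pos',s['position'].round(3),'yaw',y.round(1),'tool delta',d.round(4), 'rz', None if yaw_x is None else np.round(np.radians((y-yaw_x+180)%360-180),3))
E
```

Call:
inch_along:
  rows: "0 -0.1233 -0.0633 0 0 0 0.0191 | 0 -0.2467 -0.1267 0 0 0 0.0382 | 0 -0.37 -0.19 0 0 0 0.0573 | 0 -0.4933 -0.2533 0 0 0 0.0764 | 0 -0.6167 -0.3167 0 0 0 0.0955"
  force: 20

```text
clock: 0.52
position: [0.3725, 0.3535, 0.2479]
eef_rot: [0.499, 0.866, -0.0, -0.0]
force: [0.8, 0.6, 0.2]
opening: 0.0258
finger_force: 0.0
```

```bash
python3 - <<'E'
from h import *
go([.661,-.025,.102],113)
T=np.load('top0.npz');P=cloud('top',T['d'])
h=P[0,45:46]
for x in np.arange(.46,.64,.02):
    print(x.round(2),[ (lambda q:round(float(np.median(q)),3) if len(q) else None)(P[...,2][(abs(P[...,0]-x)<.01)&(abs(P[...,1]-y)<.01)]) for y in np.arange(.18,.36,.02)])
E
```

```text
t 0.5167 pos [0.373 0.353 0.248] yaw 120.1 tool delta [-0.4721  0.06    0.146 ] rz 0.124
0.46 [0.008, 0.009, 0.007, 0.009, 0.008, 0.008, 0.009, 0.011, 0.008]
0.48 [0.007, 0.009, 0.008, 0.007, 0.008, 0.009, 0.009, 0.01, 0.004]
0.5 [0.009, 0.008, 0.008, 0.007, 0.008, 0.007, 0.009, 0.009, 0.006]
0.52 [0.007, 0.008, 0.008, 0.009, 0.008, 0.008, 0.008, 0.008, 0.007]
0.54 [0.012, 0.012, 0.009, 0.008, 0.008, 0.009, 0.008, 0.007, 0.007]
0.56 [0.011, 0.014, 0.011, 0.011, 0.006, 0.007, 0.007, 0.009, 0.008]
0.58 [0.009, 0.007, 0.005, 0.006, 0.005, 0.006, 0.009, 0.031, 0.009]
0.6 [0.007, 0.009, 0.008, 0.009, 0.009, 0.062, 0.095, 0.012, 0.017]
0.62 [0.003, 0.001, 0.002, 0.001, 0.001, 0.011, 0.004, 0.002, 0.008]
```

Converted, -0.2 m is -0.6667, -0.041 m is -0.1367, 0.12 rad is 0.0191.

Call:
inch_along:
  rows: "0 -0.1367 0.0167 0 0 0 0.0191 | 0 -0.2733 0.0333 0 0 0 0.0191 | 0 -0.41 0.05 0 0 0 0.0191 | 0 -0.5467 0.0667 0 0 0 0.0191 | 0 -0.6667 0.0833 0 0 0 0.0191"

```text
clock: 0.93
position: [0.4957, 0.1929, 0.248]
eef_rot: [0.549, 0.836, -0.0, -0.0]
force: [0.4, 0.6, -0.0]
opening: 0.0001
finger_force: 0.0
```

```bash
python3 -c "
from h import *
go([.661,-.025,.102],113)"
```

```text
t 0.9333 pos [0.496 0.193 0.248] yaw 113.5 tool delta [-0.2656  0.065   0.1461] rz 0.008
```

Converted, -0.2 m is -0.6667, -0.16 m is -0.5333.

Call:
inch_along:
  rows: "0 -0.1333 0.0333 0 0 0 0 | 0 -0.2667 0.0667 0 0 0 0 | 0 -0.4 0.1 0 0 0 0 | 0 -0.5333 0.1333 0 0 0 0 | 0 -0.6667 0.1667 0 0 0 0"

```text
clock: 1.35
position: [0.621, 0.0299, 0.2478]
eef_rot: [0.548, 0.836, -0.0, -0.0]
force: [0.3, 0.0, 0.4]
opening: -0.0002
finger_force: 0.0
```

Call:
inch_along:
  rows: "0 -0.1167 0.0333 0 0 0 0 | 0 -0.2067 0.0533 0 0 0 0 | 0 -0.2067 0.0533 0.1333 0 0 0 | 0 -0.2067 0.0533 0.25 0 0 0 | 0 -0.2067 0.0533 0.25 0 0 0"

```text
clock: 1.77
position: [0.6545, -0.0192, 0.1652]
eef_rot: [0.549, 0.836, -0.004, -0.007]
force: [-3.4, 0.8, -1.6]
opening: -0.0003
finger_force: 0.0
```

```bash
python3 -c "
from h import *
go([.661,-.025,.102],113)
p,d=cams.capture('side'); cv2.imwrite('pics/s1.png',cv2.resize(p[120:290,180:380,::-1],None,fx=3,fy=3))"
```

```text
t 1.7667 pos [ 0.655 -0.019  0.165] yaw 113.4 tool delta [-0.0084  0.0045  0.0631] rz 0.007
```

View pics/s1.png

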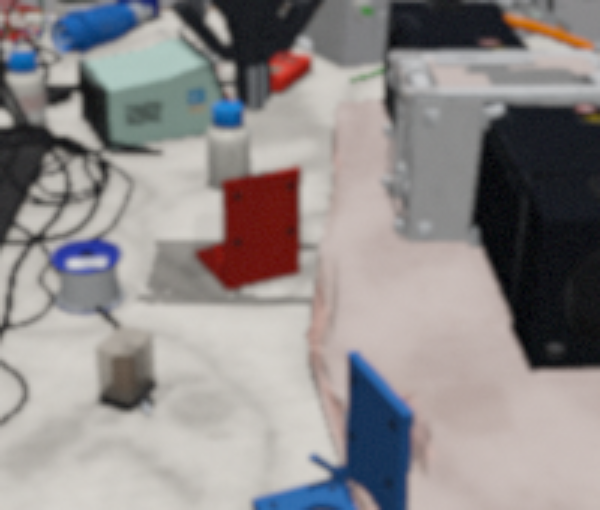

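The closed fingers (258,85) are above and behind the red foot (265,230), and nothing has been disturbed. I'll descend next.

Converted, 0.06 m is 0.2, -0.004 m is -0.0133.

Call:
inch_along:
  rows: "0 -0.0133 0.0067 0.1 0 0 0 | 0 -0.0133 0.0067 0.2 0 0 0 | 0 -0.0133 0.0067 0.2 0 0 0 | 0 -0.0133 0.0067 0.2 0 0 0"

```text
clock: 2.15
position: [0.6626, -0.0211, 0.1137]
eef_rot: [0.548, 0.836, -0.0, -0.001]
force: [0.2, -0.2, 0.5]
opening: -0.0002
finger_force: 0.0
```

```bash
python3 -c "
from h import *
go([.661,-.025,.102],113)
p,d=cams.capture('side'); cv2.imwrite('pics/s2.png',cv2.resize(p[120:290,180:380,::-1],None,fx=3,fy=3))
p,d=cams.capture('wrist'); cv2.imwrite('pics/w2.png',p[:,:,::-1])"
```

```text
t 2.15 pos [ 0.663 -0.021  0.114] yaw 113.5 tool delta [-0.003  -0.003   0.0117] rz 0.009
```

View pics/s2.png

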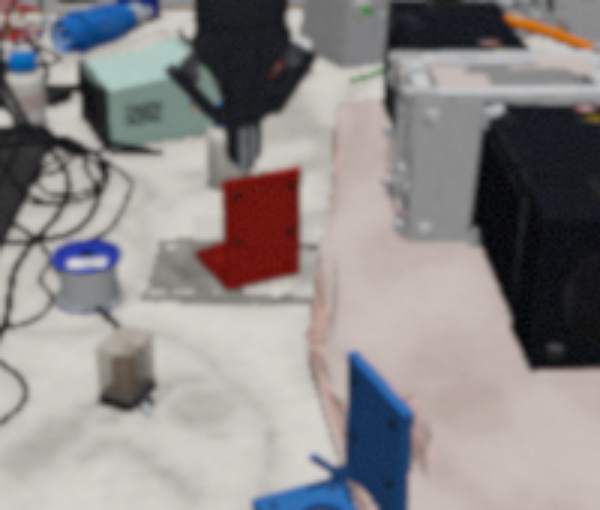

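The tip (243,165) is just behind the top of the red foot. I'll go down the last 12 mm, then push slowly along tool +x.

Converted, 0.018 m is 0.06, 0.012 m is 0.04.

Call:
inch_along:
  rows: "0 0 -0.0067 0.04 0 0 0 | 0 0 -0.0067 0.04 0 0 0 | 0 0.02 -0.0067 0.04 0 0 0 | 0 0.04 -0.0067 0.04 0 0 0 | 0 0.06 -0.0067 0.04 0 0 0"

```text
clock: 2.67
position: [0.6549, -0.0053, 0.1028]
eef_rot: [0.548, 0.836, 0.001, 0.001]
force: [0.1, -0.4, 0.7]
opening: -0.0001
finger_force: 0.3
```

Call:
inch_along:
  rows: "0 0.02 0 0 0 0 0 | 0 0.04 0 0 0 0 0 | 0 0.06 0 0 0 0 0 | 0 0.08 0 0 0 0 0 | 0 0.1 0 0 0 0 0"

```text
clock: 3.08
position: [0.6417, 0.0224, 0.1012]
eef_rot: [0.548, 0.836, -0.0, -0.0]
force: [-0.6, -0.1, 0.2]
opening: -0.0001
finger_force: 0.0
```

```bash
python3 -c "
from h import *
go([.661,-.025,.102],113)
p,d=cams.capture('side'); cv2.imwrite('pics/s3.png',cv2.resize(p[120:290,180:380,::-1],None,fx=3,fy=3))"
```

```text
t 3.0833 pos [0.642 0.022 0.101] yaw 113.5 tool delta [-0.0511 -0.0012 -0.0008] rz 0.009
```

View pics/s3.png

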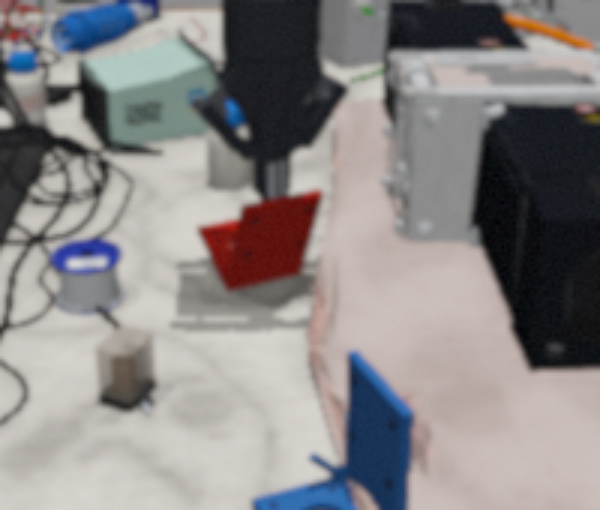

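The red bracket is tipping cleanly by about 20° about its heel (235,287). I'll keep pushing.

Converted, 0.03 m is 0.1, 0.024 m is 0.08.

Call:
inch_along:
  rows: "0 0.02 0 0 0 0 0 | 0 0.04 0 0 0 0 0 | 0 0.06 0 0 0 0 0 | 0 0.08 0 0 0 0 0 | 0 0.1 0 0 0 0 0"

```text
clock: 3.55
position: [0.63, 0.0497, 0.1013]
eef_rot: [0.548, 0.836, -0.0, -0.0]
force: [-1.0, 0.5, -0.7]
opening: -0.0001
finger_force: 0.0
```

Call:
inch_along:
  rows: "0 0.0133 0 0 0 0 0 | 0 0.0133 0 0 0 0 0 | 0 0.0133 0 -0.1 0 0 0 | 0 0.0133 0 -0.2333 0 0 0 | 0 0.0133 0 -0.3667 0 0 0"

```text
clock: 3.97
position: [0.6276, 0.0527, 0.211]
eef_rot: [0.548, 0.836, -0.001, -0.002]
force: [1.2, 0.2, -0.9]
opening: -0.0002
finger_force: 0.0
```

```bash
python3 -c "
from h import *
go([.62,.305,.2],113)
p,d=cams.capture('side'); cv2.imwrite('pics/s4.png',cv2.resize(p[120:320,180:380,::-1],None,fx=3,fy=3))"
```

```text
t 3.9667 pos [0.628 0.053 0.211] yaw 113.5 tool delta [0.2344 0.0936 0.011 ] rz 0.009
```

View pics/s4.png

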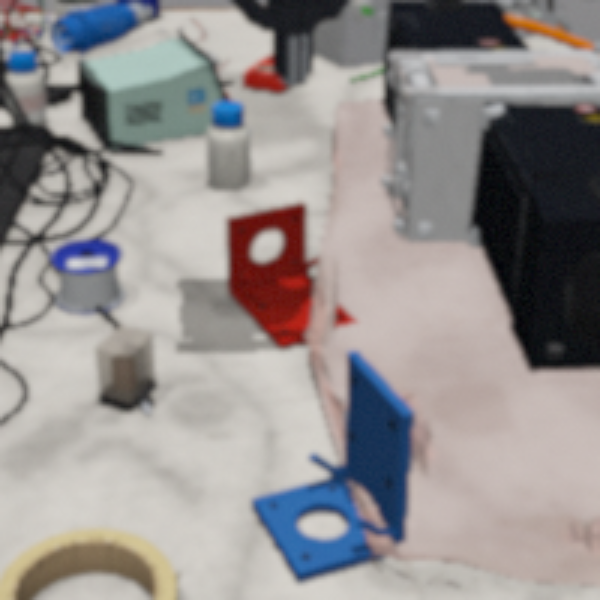

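Red now stands on its foot with the holed plate upright (268,245), and the neighbours are untouched. Next is blue.

Converted, 0.185 m is 0.6167, 0.148 m is 0.4933.

Call:
inch_along:
  rows: "0 0.1233 0.0567 0 0 0 0 | 0 0.2467 0.1133 0 0 0 0 | 0 0.37 0.17 0 0 0 0 | 0 0.4933 0.2267 0 0 0 0 | 0 0.6167 0.2833 0 0 0 0"

```text
clock: 4.43
position: [0.633, 0.2578, 0.2114]
eef_rot: [0.549, 0.836, 0.0, 0.0]
force: [0.6, -0.0, -0.6]
opening: 0.0001
finger_force: 0.0
```

Call:
inch_along:
  rows: "0 0.1167 0.05 0 0 0 0 | 0 0.1833 0.0733 0 0 0 0 | 0 0.1833 0.0733 0 0 0 0 | 0 0.1833 0.0733 0.1 0 0 0 | 0 0.1833 0.0733 0.1333 0 0 0"

```text
clock: 4.85
position: [0.63, 0.3152, 0.1687]
eef_rot: [0.548, 0.837, -0.001, -0.001]
force: [-0.2, -0.2, -1.8]
opening: -0.0003
finger_force: 0.0
```

```bash
python3 -c "
from h import *
go([.63,.315,.102],112.5)"
```

```text
t 4.85 pos [0.63  0.315 0.169] yaw 113.5 tool delta [-0.0001  0.0002  0.0667] rz 0.018
```

Converted, 0.066 m is 0.22, 0.06 m is 0.2.

Call:
inch_along:
  rows: "0 0 0 0.1 0 0 0 | 0 0 0 0.2 0 0 0 | 0 0 0 0.22 0 0 0 | 0 0 0 0.22 0 0 0 | 0 0 0 0.22 0 0 0"

```text
clock: 5.27
position: [0.6314, 0.3148, 0.1055]
eef_rot: [0.549, 0.836, -0.0, -0.0]
force: [-0.0, -0.3, 0.5]
opening: 0.0001
finger_force: 0.0
```

```bash
python3 -c "
from h import *
go([.63,.315,.102],112.5)
p,d=cams.capture('side'); cv2.imwrite('pics/s5.png',cv2.resize(p[150:350,200:400,::-1],None,fx=3,fy=3))"
```

```text
t 5.2667 pos [0.631 0.315 0.105] yaw 113.4 tool delta [ 0.0007 -0.0012  0.0035] rz 0.016
```

View pics/s5.png

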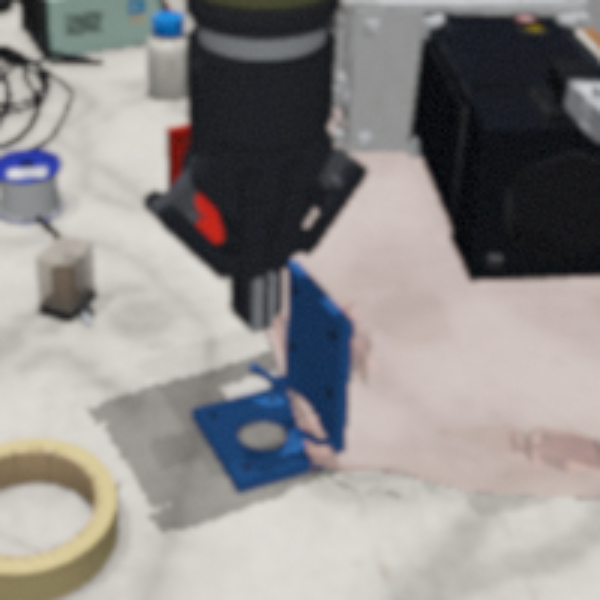

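The fingertips (258,320) are beside the inner face of the blue foot (310,330) and clear of the plate. I'll push along tool -y.

Converted, -0.03 m is -0.1, -0.024 m is -0.08.

Call:
inch_along:
  rows: "0 0 -0.02 0.01 0 0 0 | 0 0 -0.04 0.01 0 0 0 | 0 0 -0.06 0.01 0 0 0 | 0 0 -0.08 0.01 0 0 0 | 0 0 -0.1 0.01 0 0 0"

```text
clock: 5.73
position: [0.6032, 0.3035, 0.1031]
eef_rot: [0.548, 0.836, 0.001, 0.0]
force: [0.3, -0.3, 0.4]
opening: 0.0002
finger_force: 0.2
```

Call:
inch_along:
  rows: "0 0 -0.02 0 0 0 0 | 0 0 -0.04 0 0 0 0 | 0 0 -0.06 0 0 0 0 | 0 0 -0.08 0 0 0 0 | 0 0 -0.1 0 0 0 0"

```text
clock: 6.15
position: [0.5755, 0.2914, 0.1022]
eef_rot: [0.548, 0.836, -0.0, -0.0]
force: [-0.1, -0.2, -0.1]
opening: -0.0
finger_force: 0.0
```

```bash
python3 -c "
from h import *
go([.63,.315,.102],112.5)
p,d=cams.capture('side'); cv2.imwrite('pics/s6.png',cv2.resize(p[150:350,200:400,::-1],None,fx=3,fy=3))"
```

```text
t 6.15 pos [0.575 0.291 0.102] yaw 113.5 tool delta [-0.0001  0.0594  0.0002] rz 0.017
```

View pics/s6.png

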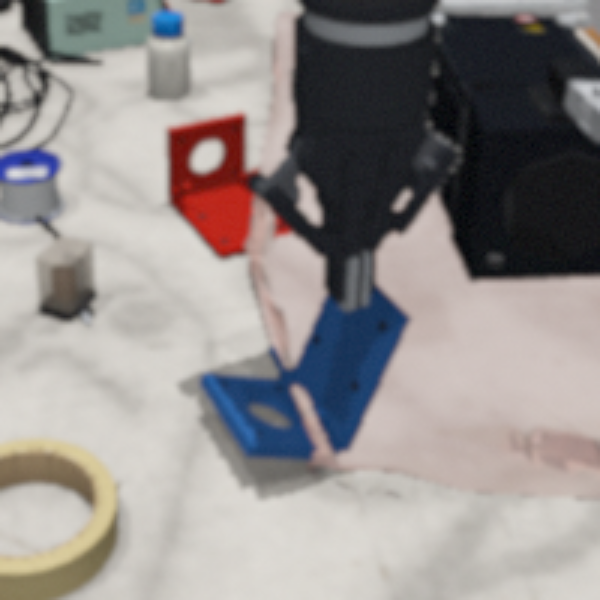

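Blue is tipping, with its foot leaning at about (350,370). I'll finish the push and retreat upward.

Converted, -0.028 m is -0.0933, -0.024 m is -0.08.

Call:
inch_along:
  rows: "0 0 -0.02 0 0 0 0 | 0 0 -0.04 0 0 0 0 | 0 0 -0.06 0 0 0 0 | 0 0 -0.08 0 0 0 0 | 0 0 -0.0933 0 0 0 0"

```text
clock: 6.62
position: [0.5495, 0.2801, 0.1022]
eef_rot: [0.548, 0.836, -0.0, -0.0]
force: [0.3, 0.4, -0.4]
opening: -0.0001
finger_force: 0.0
```

Call:
inch_along:
  rows: "0 0 -0.0067 0 0 0 0 | 0 0 -0.0067 0 0 0 0 | 0 0 -0.0067 -0.1 0 0 0 | 0 0 -0.0067 -0.2333 0 0 0 | 0 0 -0.0067 -0.3667 0 0 0"

```text
clock: 7.03
position: [0.5479, 0.2794, 0.2122]
eef_rot: [0.548, 0.836, -0.001, -0.001]
force: [1.7, 0.8, -0.4]
opening: 0.0002
finger_force: 0.0
```

Call:
inch_along:
  rows: "0 0 0 -0.0667 0 0 0 | 0 0 0 -0.0667 0 0 0 | 0 0 0 -0.0667 0 0 0 | 0 0 0 -0.0667 0 0 0 | 0 0 0 -0.0667 0 0 0"

```text
clock: 7.45
position: [0.5475, 0.2792, 0.2304]
eef_rot: [0.548, 0.836, -0.001, -0.001]
force: [-0.6, -0.2, -0.2]
opening: 0.0002
finger_force: 0.0
```

```bash
python3 - <<'E'
from h import *
p,d=cams.capture('side'); cv2.imwrite('pics/s7.png',cv2.resize(p[100:350,150:400,::-1],None,fx=2.4,fy=2.4))
P=cloud('side',d); m=masks(p)
for k,c in(('red',(.63,.04)),('blue',(.56,.29))):
    Q=P[m[k]&zone(P,c,.12)]; hi=Q[Q[:,2]>.04]; lo=Q[Q[:,2]<.02]
    for q in(hi,lo): print(k,len(q),q.mean(0).round(3),q[:,2].max().round(3),cv2.boxPoints(cv2.minAreaRect(q[:,:2].astype(np.float32)*1000)).round().tolist())
print(arm.observe()['clock'])
E
```

```text
red 207 [0.644 0.015 0.06 ] 0.072 [[613.0, 4.0], [616.0, -3.0], [675.0, 24.0], [672.0, 30.0]]
red 486 [0.635 0.048 0.01 ] 0.02 [[578.0, 88.0], [614.0, -1.0], [675.0, 24.0], [639.0, 113.0]]
blue 300 [0.584 0.305 0.059] 0.072 [[568.0, 329.0], [595.0, 266.0], [602.0, 270.0], [576.0, 332.0]]
blue 493 [0.529 0.281 0.01 ] 0.02 [[485.0, 296.0], [508.0, 235.0], [599.0, 269.0], [576.0, 330.0]]
7.5
```

View pics/s7.png

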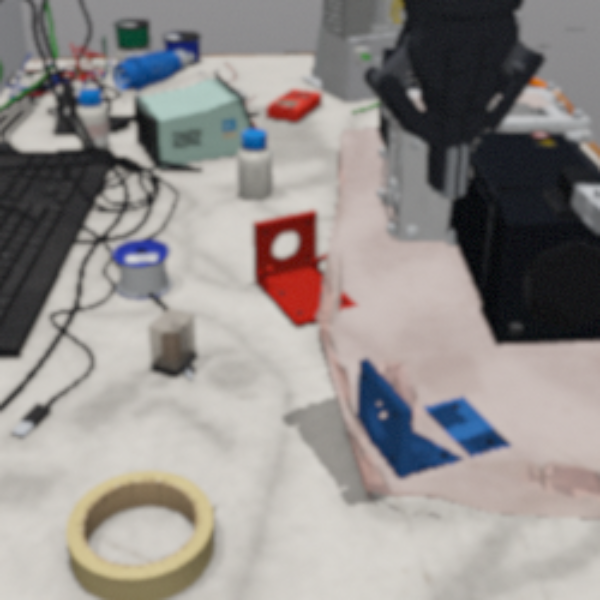

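Both brackets stand upright within a few millimetres of where their heels were: red at (285,265), blue at (400,425). The bottle, reel and relay are undisturbed and the arm is clear.

```bash
python3 -c "
from bench import arm, cams
print(arm.close_job())"
```

```text
the job is handed in; nothing more can be done
None
```

Both brackets, red first and then blue, were tipped up by light fingertip pushes and stand on their feet about where they were; the flux bottle, reel and relay were left undisturbed, and the job was handed in at about 7.5 s.

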